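# Clear the short rails from a row ganged for marking out

## Task

The frame rails lie tight side by side on the bench with their right-hand ends lined up, ready to be marked out together, but some short ones are mixed in. Get every short rail out without shifting the full-length ones (pushed endways, it slides clear of its neighbours) and lay the short rails flat, side by side, on the floor of the grey tray; then lay the aluminium straightedge flat on the bench, flush against the lined-up ends of all the full-length rails. Leave everything else on the bench where it is.

Things in the scene. Friction and masses are not known exactly. Their poses are not given: they have to be found in the camera images.
- long1_end (a point): Full-length rail, a plain brown wooden bar 180 long, 36 wide, 28 high (mm), 0.13 kg, lying on the bench. The point is the middle of its lined-up (right-hand) end face, 14 mm above the bench; its x axis points along the rail to the other end, y across it, z up. In the row the rails lie side by side and touch (pitch 36.4 mm).
- long2_end (a point): Full-length rail, a plain brown wooden bar 180 long, 36 wide, 28 high (mm), 0.13 kg, lying on the bench. The point is the middle of its lined-up (right-hand) end face, 14 mm above the bench; its x axis points along the rail to the other end, y across it, z up. In the row the rails lie side by side and touch (pitch 36.4 mm).
- long3_end (a point): Full-length rail, a plain brown wooden bar 180 long, 36 wide, 28 high (mm), 0.13 kg, lying on the bench. The point is the middle of its lined-up (right-hand) end face, 14 mm above the bench; its x axis points along the rail to the other end, y across it, z up. In the row the rails lie side by side and touch (pitch 36.4 mm).
- long4_end (a point): Full-length rail, a plain brown wooden bar 180 long, 36 wide, 28 high (mm), 0.13 kg, lying on the bench. The point is the middle of its lined-up (right-hand) end face, 14 mm above the bench; its x axis points along the rail to the other end, y across it, z up. In the row the rails lie side by side and touch (pitch 36.4 mm). None if there is no such rail today; if there, it lies at an end of the row.
- short1_center (a point): Short rail, the same brown wooden bar but only 120 long, 36 wide, 28 high (mm), 0.085 kg; starts in the row with its right-hand end lined up with the long ones, so its other end lies 60 mm further back. The point is its centre, 14 mm above its underside; x along its length (away from the lined-up ends), y across it, z up. It lies anywhere within the row.
- short2_center (a point): Short rail, the same brown wooden bar but only 120 long, 36 wide, 28 high (mm), 0.085 kg; starts in the row with its right-hand end lined up with the long ones, so its other end lies 60 mm further back. The point is its centre, 14 mm above its underside; x along its length (away from the lined-up ends), y across it, z up. It lies anywhere within the row.
- short3_center (a point): Short rail, the same brown wooden bar but only 120 long, 36 wide, 28 high (mm), 0.085 kg; starts in the row with its right-hand end lined up with the long ones, so its other end lies 60 mm further back. The point is its centre, 14 mm above its underside; x along its length (away from the lined-up ends), y across it, z up. None if there is no such rail today; if there, it lies at an end of the row.
- straightedge_center (a point): Aluminium straightedge, a flat bar 260 long, 30 wide, 12 thick (mm), 0.25 kg, lying flat to the right of the row. The point is its centre, 6 mm above its underside; x along its length, y across its width, z up; both long edges are straight and equally good.
- tray_in (a point): Open grey parts tray, 260 x 165 mm outside, 26 mm high, walls and floor 6 mm thick (the hollow is 248 x 153 mm), 0.7 kg, loose, standing to the left of the row. The point is the centre of its inner floor, 6 mm above the bench; x along its long side, y along its short side, z up. It takes three short rails side by side, each laid along the tray's y.
- tape_center (a point): Tape measure, about 66 x 60 x 36 mm, lying near the robot on the left; leave it. The point is its centre.
- trysquare_blade (a point): Try square lying flat, stock 120 x 30 x 18 mm, blade 34 x 190 mm, near the robot on the right; leave it. The point is the middle of its blade.
- plane: Block plane, 155 x 46 mm and 50 high, beyond the row; leave it.
- chisel: Chisel, 245 mm long and 28 high, beyond the row; origin at the foot of its blade; leave it.
- glue: Glue bottle, 62 mm across, 190 high, beyond the tray; leave it.
There are look-alikes about, which are no part of the job. What is shaped like the part that bears short1_center but green or pink is not meant.

How it is judged (in metres and radians):
At the end, for the whole second after the job is handed in: Each short rail lies flat and still on the tray's floor, none on another; each full-length rail is within 12 mm of where it was; the straightedge lies flat on the bench across all their right-hand ends, square within 4 degrees, no gap over 3.5 mm (x of short1_center in the frame of tray_in between -0.11 and 0.11 m and y of short1_center in the frame of tray_in between -0.062 and 0.062 m and z of short1_center in the frame of tray_in between 0.009 and 0.023 m and angle between short1_center's own x axis and vertical between 1.4908 and 1.6508 rad and linear speed of each of short1, short2, short3, straightedge below 0.02 m/s and x of short2_center in the frame of tray_in between -0.11 and 0.11 m and y of short2_center in the frame of tray_in between -0.062 and 0.062 m and z of short2_center in the frame of tray_in between 0.009 and 0.023 m and angle between short2_center's own x axis and vertical between 1.4908 and 1.6508 rad and x of short3_center in the frame of tray_in between -0.11 and 0.11 m and y of short3_center in the frame of tray_in between -0.062 and 0.062 m and z of short3_center in the frame of tray_in between 0.009 and 0.023 m and angle between short3_center's own x axis and vertical between 1.4908 and 1.6508 rad and distance of each of long1_end, long2_end, long3_end, long4_end from where it was at the start of the episode below 0.012 m and angle between the x axis of each of long1_end, long2_end, long3_end, long4_end and the y axis of straightedge_center, either way round below 0.07 rad and x of long1_end in the frame of straightedge_center between -0.128 and 0.128 m and x of long2_end in the frame of straightedge_center between -0.128 and 0.128 m and x of long3_end in the frame of straightedge_center between -0.128 and 0.128 m and x of long4_end in the frame of straightedge_center between -0.128 and 0.128 m and ((y of long1_end in the frame of straightedge_center between 0.013 and 0.0185 m and y of long2_end in the frame of straightedge_center between 0.013 and 0.0185 m and y of long3_end in the frame of straightedge_center between 0.013 and 0.0185 m and y of long4_end in the frame of straightedge_center between 0.013 and 0.0185 m) or (y of long1_end in the frame of straightedge_center between -0.0185 and -0.013 m and y of long2_end in the frame of straightedge_center between -0.0185 and -0.013 m and y of long3_end in the frame of straightedge_center between -0.0185 and -0.013 m and y of long4_end in the frame of straightedge_center between -0.0185 and -0.013 m)) and height (world z) of straightedge_center below 0.009 m); the robot touches nothing.
It fails at once if a bystander (tape measure, plane, try square, chisel, glue bottle) is shoved more than 25 mm aside (distance of any of tape_center, plane, trysquare_blade, chisel, glue from where it was at the start of the episode above 0.025 m).
Of short3, long4 only 1 to 2 are there at a start; the rules pass over those that are not, and their reading is None.
At some moment in a run one of straightedge, tray may be knocked a few centimetres aside while the robot is not near it.
Once in a run the grip may slacken for a moment while it holds something.
It also fails if it takes over 208 s, if anything falls off the work surface, if the arm or the gripper's body presses on something with over 40 N, if the wrist force passes 120 N, or if a joint passes its speed limit or range.

## Robot

A 6-joint arm with a two-finger parallel gripper is mounted at the origin on the work surface. World frame = base frame: x ahead of the robot, y to its left, z up, the work surface at z = 0. Lengths are in mm, angles in rad, forces in N, time in s.
With the tool pointing down it reaches from about 400 to 925 mm from the base axis. Payload 12.5 kg.
Tool frame: the origin (TCP) lies midway between the tips of the shut fingers; the grasp point (between the pads) lies 19 mm behind it (grip_point_offset is the distance from the TCP to the grasp point, in mm); z points along the fingers, y is the line along which they close (so a half turn about z gives the same grasp; the last joint's range is limited). The gripper opens to 95 mm and grips with 3 to 60 N. Pads are 20 mm wide; open, the fingers measure 119 mm over their backs; the gripper's body (75 mm by 180 mm) begins 59 mm behind the grasp point.
Start: joints at [1.016, 0.491, 1.559, -0, 1.092, -0.106], TCP at [271.165, 563.131, 214.661] pointing down, gripper open.
Joint ranges: [-3.1, 3.1], [-0.84, 2.19], [0.05, 2.79], [-1.13, 4.28], [0.06, 2.93], [-2.69, 2.69]. Speed limits (rad/s): [2.22, 2.22, 2.79, 3.14, 3.14, 3.14].

## Interface

Orientations are given as a unit quaternion [w, x, y, z].
In Python, from workcell import * gives the robot as it stands. The module is installed in compiled form; this text tells all that it offers. Calls block until the motion is done:
- reach(position, orientation): joint-space move of the TCP to a pose.
- line_to(position, ori=None, speed=150): straight line of the TCP; ori=None keeps the orientation; speed is the mean speed in mm/s.
- move_j(angles): joint-space move.
- ungrasp() and gripper_close(): open the fingers fully, or close them until they stop; the grip force is fixed at half the most.
- pause(seconds).
- solve_ik(position, orientation): joint angles nearest the present ones, or None.
- read_state(): the state.
- snapshot(name): name is "side" or "top"; returns a dict with "img" (384x512x3 uint8, red, green, blue), "fovy" (degrees; the focal length in pixels is half the picture's height over the tangent of half this angle, whatever the lens; pixels are square), "cx", "cy" (the principal point, pixels), "eye" and "attitude" of the camera in the world. Camera axes: x right, y down, z forward; pixel columns grow to the right and rows downward; lengths in mm; the calibration is good to about 2 mm. A picture is of the moment at which its call begins. There is no depth.
A pose or a line that the arm cannot do raises IKError and nothing moves.
- hand_in(): hands the job in; it is judged then, once.
The state is a dict: "time": time; "joint_positions": joint angles; "qvel": joint speeds; "joint_efforts": joint torques, N m; "tool_pos": TCP position; "orientation": TCP orientation; "wrist_force": force on the tool from outside, world axes, zero at the start; "torque": the same for the moment, N m; "finger_gap": finger opening in mm; "grip_force": force on a finger pad.
Only numpy, scipy, OpenCV 4.12 (cv2) and the standard library are available. Lean on these libraries where they do the work, as an engineer would, in place of code of your own. Each camera call takes 0.05 s, during which the arm holds its last target. There are 200 camera calls.

## Working session

There is one attempt and no reset: what is moved stays moved. The work goes in short steps, each a Python script; the robot and the scene stay as the last script left them, time stands still between calls to the robot, and variables do not carry over. Pictures are saved under pics/ and viewed, at most 14 in all, crops included, and the job is handed in when it is done.

```bash
mkdir -p pics; python3 - <<'E'
from workcell import *
import cv2
for n in("top","side"):
    s=snapshot(n); cv2.imwrite(f"pics/{n}0.png",cv2.cvtColor(s["img"],cv2.COLOR_RGB2BGR))
    print({k:v for k,v in s.items() if k!="img"})
st=read_state();print(st["time"],st["orientation"],st["tool_pos"],st["finger_gap"])
E
```

```text
{'fovy': 54.66170882519864, 'cx': 256.35453244135135, 'cy': 188.8563493168599, 'eye': array([ 356.34342258,  -12.92090378, 1119.33335234]), 'attitude': array([-0.04944839,  0.70693206, -0.70318403,  0.0577419 ])}
{'fovy': 56.20261799903106, 'cx': 257.328608956024, 'cy': 188.41143493230456, 'eye': array([ 278.97375042, -863.2014846 ,  650.16536937]), 'attitude': array([-0.45527628,  0.88194763, -0.104301  ,  0.06334974])}
0.1 [-1.62718874e-04  2.22548335e-01  9.74921534e-01 -4.63893500e-04] [271.07751412 562.91767969 214.1266972 ] 95.14853591716643
```

View pics/top0.png

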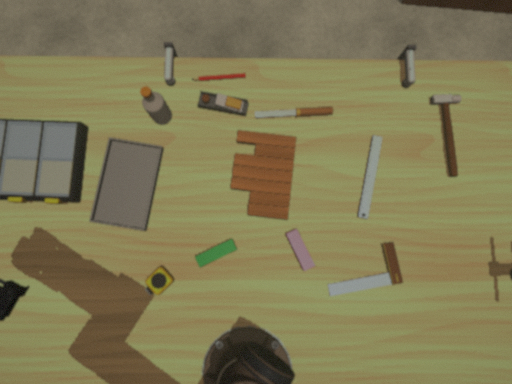

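View pics/side0.png

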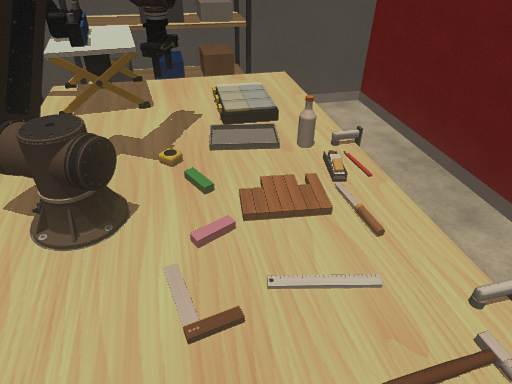

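```bash
python3 - <<'E'
import cv2
a=cv2.imread("pics/top0.png")[115:235,215:315]; a=cv2.resize(a,None,fx=5,fy=5,interpolation=cv2.INTER_CUBIC)
cv2.imwrite("pics/c1.png",a)
E
```

```text
(no output)
```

View pics/c1.png

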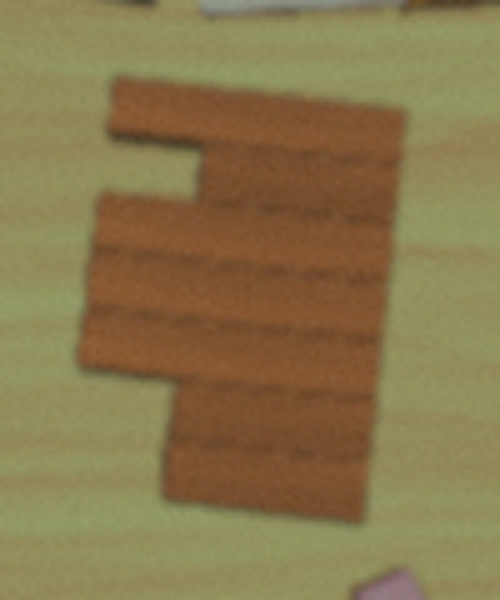

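Top crop: seven brown rails. From the far side they run long, short, long, long, long, short, short. The lined-up right-hand ends go from crop pixel (406,110) to (362,522), and the recessed left ends are at about (200,170), (178,410) and (166,470). Candidates for a short rail are brown bars at top-image (275,152), (270,198) and (269,211), green at (216,253) and pink at (300,250). I choose the three brown ones and leave the green and pink. The tray is at (128,185) and the straightedge at (370,177).

```bash
cat >h.py <<'E'
from workcell import *
import numpy as np, cv2
from scipy.spatial.transform import Rotation as R
def cam(s):
    q=np.array(s["attitude"]); return R.from_quat(np.r_[q[1:],q[0]]).as_matrix()
def ray(s,u,v):
    f=s["img"].shape[0]/2/np.tan(np.radians(s["fovy"])/2)
    d=cam(s)@np.array([(u-s["cx"])/f,(v-s["cy"])/f,1]); return np.array(s["eye"]),d/np.linalg.norm(d)
def px(s,p):
    f=s["img"].shape[0]/2/np.tan(np.radians(s["fovy"])/2)
    c=cam(s).T@(np.array(p)-s["eye"]); return np.array([s["cx"]+f*c[0]/c[2],s["cy"]+f*c[1]/c[2]])
def at(s,u,v,z):
    e,d=ray(s,u,v); return e+d*(z-e[2])/d[2]
def tri(s1,p1,s2,p2):
    e1,d1=ray(s1,*p1); e2,d2=ray(s2,*p2)
    t=np.linalg.lstsq(np.c_[d1,-d2],e2-e1,rcond=None)[0]
    a,b=e1+t[0]*d1,e2+t[1]*d2; return (a+b)/2,np.linalg.norm(a-b)
def save(s,name,box=None,k=1):
    a=cv2.cvtColor(s["img"],cv2.COLOR_RGB2BGR)
    if box: a=a[box[1]:box[3],box[0]:box[2]]
    cv2.imwrite(name,cv2.resize(a,None,fx=k,fy=k,interpolation=cv2.INTER_CUBIC))
def down(ydir):
    """tool down, finger closing line along the horizontal ydir"""
    y=np.array([ydir[0],ydir[1],0.]); y/=np.linalg.norm(y); z=np.array([0,0,-1.]); x=np.cross(y,z)
    q=R.from_matrix(np.c_[x,y,z]).as_quat(); return np.r_[q[3],q[:3]]
E
python3 - <<'E'
from h import *
t=snapshot("top"); s=snapshot("side")
c=lambda u,v:((u+.5)/5-.5+215,(v+.5)/5-.5+115)
for n,p in dict(R1=(406,110),R7=(362,522),L1=(113,77),L1b=(108,132),L3=(98,192),L5=(80,370),S6=(178,380),S7=(165,498)).items(): print(n,at(t,*c(*p),28).round(1))
for n,p in dict(t1=(111,139),t2=(162,147),t3=(146,229),t4=(92,221)).items(): print(n,at(t,*p,26).round(1))
for n,p in dict(e1=(377,137),e2=(364,216)).items(): print(n,at(t,*p,12).round(1))
save(s,"pics/s1.png",(195,110,395,300),4)
E
```

```text
R1 [ 684.8 -144.7   28. ]
R7 [ 434.2 -115.8   28. ]
L1 [704.1  33.7  28. ]
L1b [669.6  36.3  28. ]
L3 [632.2  41.9  28. ]
L5 [523.6  51.1  28. ]
S6 [517.9  -7.1  28. ]
S7 [447.7   0.   28. ]
t1 [673.4 415.   26. ]
t2 [649.7 260.1  26. ]
t3 [403.  296.2  26. ]
t4 [425.5 454.6  26. ]
e1 [ 690.3 -398.1   12. ]
e2 [ 445.5 -348.1   12. ]
```

View pics/s1.png

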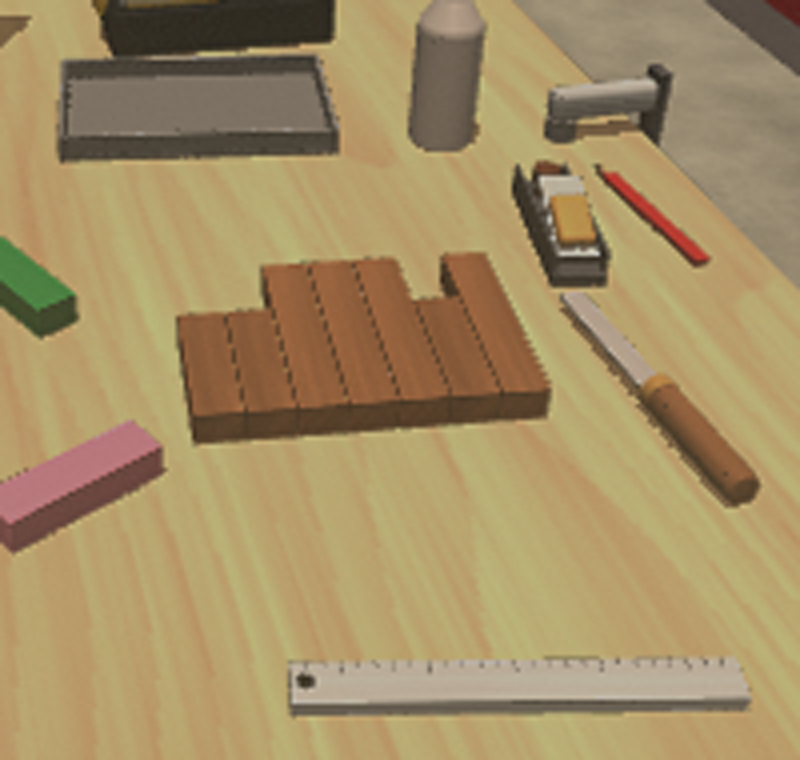

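```bash
python3 - <<'E'
from h import *
t=snapshot("top"); s=snapshot("side")
c=lambda p:((p[0]+.5)/5-.5+215,(p[1]+.5)/5-.5+115)
d=lambda p:((p[0]+.5)/4-.5+195,(p[1]+.5)/4-.5+110)
for n,a,b in [("R1",c((406,110)),d((549,388))),("R7",c((362,522)),d((192,414))),("L1",c((113,77)),d((487,254))),("S7",c((165,498)),d((179,316))),
 ("t2",(162,147),d((337,136))),("t3",(146,229),d((62,141))),("t1",(111,139),d((318,57)))]:
    p,e=tri(t,a,s,b); print(n,p.round(1),round(e,1))
for p in [(288,232),(296,229),(313,267),(306,270)]: print("pink",at(t,*p,28).round(0))
save(t,"pics/c2.png",(340,110,440,290),3.3)
save(t,"pics/c3.png",(80,130,180,240),5)
E
python3 -c "
import cv2,numpy as np
a=cv2.imread('pics/c2.png');b=cv2.imread('pics/c3.png')
h=max(a.shape[0],b.shape[0]);f=lambda i:cv2.copyMakeBorder(i,0,h-i.shape[0],0,0,0)
a=f(a);b=f(b);print(a.shape,b.shape)
import os;cv2.imwrite('pics/c23.png',np.hstack([a[:600],b[:600]])[:, :830][:,:800])"
```

```text
R1 [ 684.6 -144.6   28.5] 0.0
R7 [ 434.4 -115.9   27.4] 0.2
L1 [707.2  33.4  24.5] 3.8
S7 [ 4.486e+02 -1.000e-01  2.700e+01] 1.5
t2 [652.  262.   18.4] 0.6
t3 [402.8 297.   23.3] 0.8
t1 [675.9 415.1  24.9] 4.4
pink [ 396. -118.   28.]
pink [ 405. -142.   28.]
pink [ 296. -190.   28.]
pink [ 288. -169.   28.]
(594, 330, 3) (594, 500, 3)
```

View pics/c23.png

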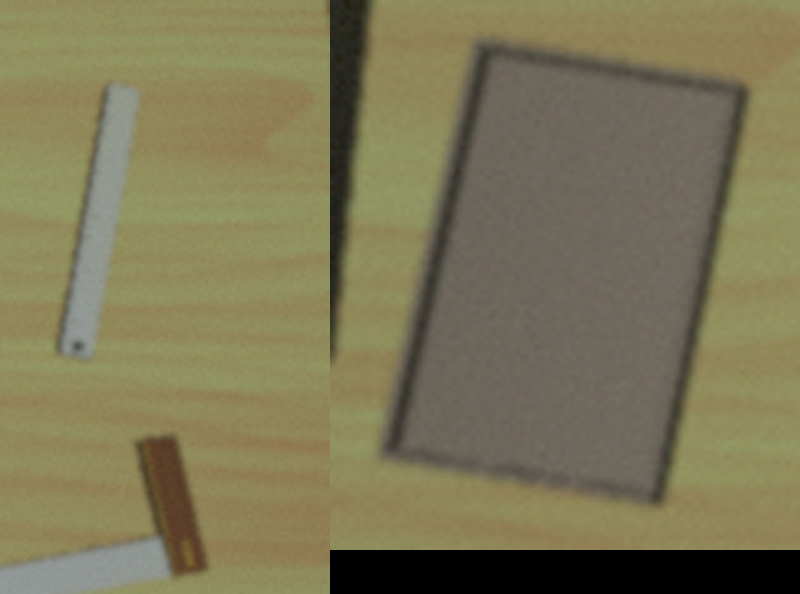

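Two-view heights agree with the text: the row top is at about 28 mm and the tray rim at 18–25 mm. The tray corners are at top-image (110,138), (163,148), (146,231) and (91,221). Next I push the nearest short rail out to the right.

```bash
cat >>h.py <<'E'
C=np.array([559.5,-130.3]); A=np.array([.1125,.9937]); A/=np.linalg.norm(A); W=np.array([A[1],-A[0]])
def slot(k,s,z,c=0): p=C+((4-k)*36.4+c)*W+s*A; return [p[0],p[1],z]
Q=down(W)
if 1:
    J=read_state()["joint_positions"]
def blob(s,box,z,smax=70,vmin=40):
    a=s["img"][box[1]:box[3],box[0]:box[2]]; h=cv2.cvtColor(a,cv2.COLOR_RGB2HSV)
    m=((h[...,1]<smax)&(h[...,2]>vmin)).astype(np.uint8)
    n,l,st,_=cv2.connectedComponentsWithStats(m); i=1+np.argmax(st[1:,4])
    pts=np.argwhere(l==i)[:,::-1]+np.array(box[:2])
    w=np.array([at(s,u,v,z)[:2] for u,v in pts],np.float32); return cv2.minAreaRect(w),st[i,4]
def push(k,c=0,end=-2):
    gripper_close()
    reach(slot(k,158,90,c),Q); line_to(slot(k,158,8,c),Q,speed=120)
    line_to(slot(k,end,8,c),Q,speed=70); f=read_state()["wrist_force"]
    line_to(slot(k,end+8,8,c),Q); line_to(slot(k,end+8,110,c),Q,speed=200); return f
E
python3 - <<'E'
from h import *
t=snapshot("top")
print(blob(t,(88,125,190,240),26),blob(t,(335,110,440,240),12))
for p in [slot(7,150,100),slot(2,-70,14),slot(7,-70,14),[460,360,30],[620,350,30]]: 
    for q in(Q,down(-W)): print(solve_ik(p,q))
E
```

```text
(((539.208740234375, 360.8162536621094), (168.9585418701172, 257.99713134765625), 80.91815948486328), np.int32(4829)) (((567.7064819335938, -371.50494384765625), (35.144256591796875, 263.6007080078125), 77.30841064453125), np.int32(957))
[-7.47798789e-02  4.44199004e-01  2.05402500e+00 -4.44089210e-16
  6.43368649e-01  3.79533569e-02]
None
[-4.22194501e-01  7.69993092e-01  1.62970401e+00 -4.44089210e-16
  7.41895550e-01 -3.09461266e-01]
None
[-5.37814203e-01  6.16214195e-01  2.08168151e+00 -4.44089210e-16
  4.43696952e-01 -4.25080967e-01]
None
[ 5.50986803e-01  6.73827591e-01  1.81827110e+00 -4.44089210e-16
  6.49493965e-01  6.63720039e-01]
[ 5.50986803e-01  6.73827591e-01  1.81827110e+00 -4.44089210e-16
  6.49493965e-01 -2.47787261e+00]
[ 4.21226806e-01  8.08927995e-01  1.46939614e+00 -4.44089210e-16
  8.63268521e-01  5.33960041e-01]
[ 4.21226806e-01  8.08927995e-01  1.46939614e+00 -4.44089210e-16
  8.63268521e-01 -2.60763261e+00]
```

```bash
python3 - <<'E'
from h import *
print(push(7)); 
reach([330,330,250],Q)
t=snapshot("top"); save(t,"pics/p7.png",(200,110,400,290),4); print(read_state()["time"])
E
```

```text
[ 0.29972714 -0.58350953 -0.32136534]
9.9083
```

View pics/p7.png

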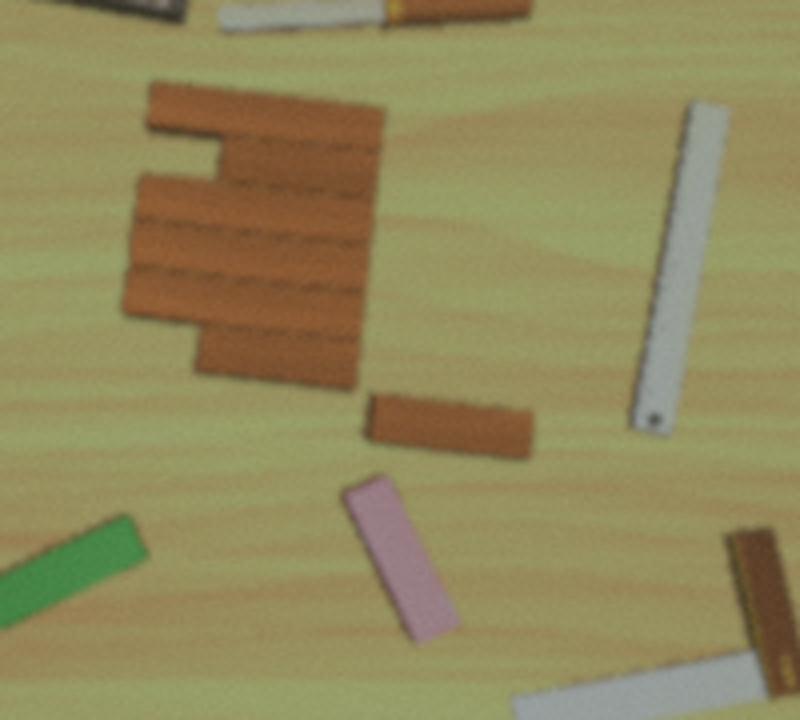

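Rail 7 slid out cleanly and now lies at about top-image (312,216). The other rails have not moved. I'll pick it up, re-detect the tray and place the rail.

```bash
cat >>h.py <<'E'
def tray(s):
    r,n=blob(s,(85,120,195,245),26); b=cv2.boxPoints(r); e=[b[1]-b[0],b[2]-b[1]]
    X=max(e,key=np.linalg.norm); X=X/np.linalg.norm(X); X=X*np.sign(X[0]); print("tray",np.round(r[0],1),np.round(r[1],1),X.round(3),n)
    return np.array(r[0]),X
def rail(s,box):
    """brown rail lying alone on the bench"""
    a=s["img"][box[1]:box[3],box[0]:box[2]]; h=cv2.cvtColor(a,cv2.COLOR_RGB2HSV)
    m=((h[...,0]<14)&(h[...,1]>110)&(h[...,2]<190)).astype(np.uint8)
    n,l,st,_=cv2.connectedComponentsWithStats(m); i=1+np.argmax(st[1:,4])
    pts=np.argwhere(l==i)[:,::-1]+np.array(box[:2])
    r=cv2.minAreaRect(np.array([at(s,u,v,28)[:2] for u,v in pts],np.float32)); print("rail",r); return np.array(r[0])
def pick(p,q=Q,z=14):
    ungrasp(); reach([p[0],p[1],100],q); line_to([p[0],p[1],z],q,speed=100); gripper_close()
    line_to([p[0],p[1],100],q,speed=150); print("gap",read_state()["finger_gap"])
def place(off,z):
    t=snapshot("top"); c,X=tray(t); q=down(X); p=c+off*X
    reach([p[0],p[1],110],q); print("gap",read_state()["finger_gap"]); line_to([p[0],p[1],z],q,speed=100)
    pause(.2); ungrasp(); line_to([p[0],p[1],110],q,speed=200)
E
python3 - <<'E'
from h import *
t=snapshot("top"); r=rail(t,(290,205,340,230)); print(r,slot(7,-72,0))
pick(r); place(-85,30); print(push(6))
t=snapshot("top"); save(t,"pics/p6.png",(80,110,400,290),2.5); print(read_state()["time"])
E
```

```text
rail ((444.0758056640625, -177.92123413085938), (87.30916595458984, 26.22806739807129), 83.5842056274414)
[ 444.07580566 -177.92123413] [np.float64(442.89355347708334), np.float64(-189.55855743517714), 0]
gap 35.919675108288345
tray [539.1 361. ] [169.2 256.9] [ 0.988 -0.157] 4830
gap 35.9761846775802
[-0.24872048  1.11810936 -0.47446878]
28.0167
```

View pics/p6.png

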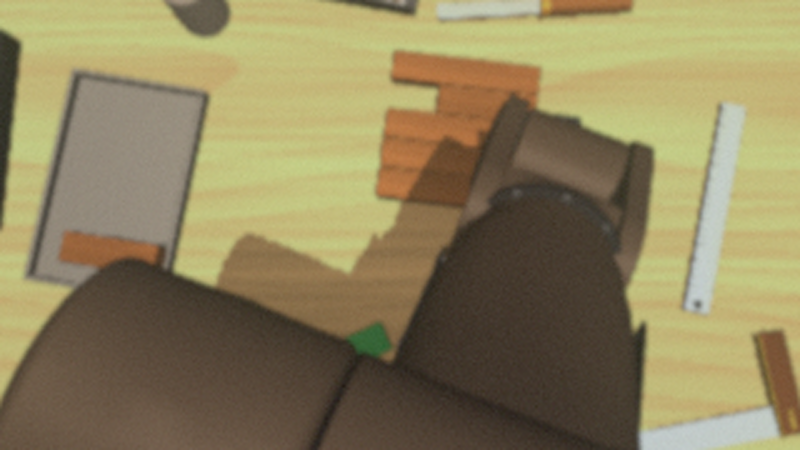

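The first rail lies in the tray at the near end, at crop (112,247). The arm hides rail 6, so I'll park it to the right and look again.

```bash
python3 - <<'E'
from h import *
reach([330,330,250],Q)
t=snapshot("top"); save(t,"pics/p6b.png",(200,110,400,290),4)
r=rail(t,(292,190,345,222)); print(slot(6,-72,0))
E
```

```text
rail ((478.2176513671875, -193.598876953125), (112.01194763183594, 28.12749671936035), 83.16350555419922)
[np.float64(479.0624984944034), np.float64(-193.65336101216064), 0]
```

View pics/p6b.png

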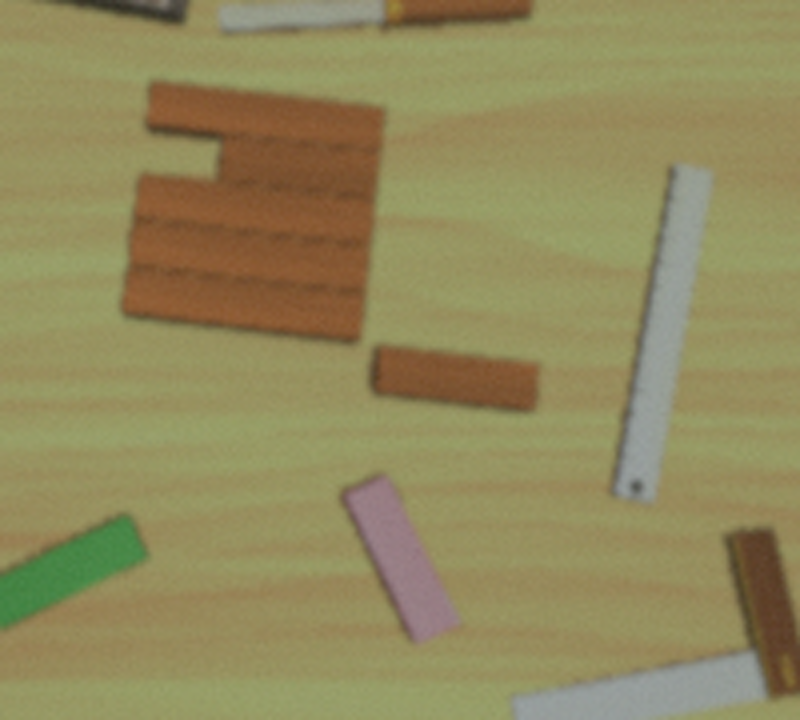

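The straightedge has been knocked about 50 mm toward the robot, so I'll grasp and carry it later. Rail 6 is clear at (314,204), and the long rails have not moved.

```bash
python3 - <<'E'
from h import *
pick(slot(6,-72,0)[:2]); place(85,30)
print(push(2)); 
reach([330,330,250],Q)
t=snapshot("top"); save(t,"pics/p2.png",(200,100,400,250),4)
r=rail(t,(295,140,350,175)); print(slot(2,-72,0),read_state()["time"])
E
```

```text
gap 36.136663812293556
tray [538.9 361.1] [168.6 257.2] [ 0.987 -0.158] 4276
gap 35.70138519672954
[ 0.18835572 -0.20183201  0.49284839]
rail ((626.0408935546875, -170.06028747558594), (27.864233016967773, 33.28376007080078), 0.41369786858558655)
[np.float64(623.7382785636838), np.float64(-210.03257532009468), 0] 50.025
```

View pics/p2.png

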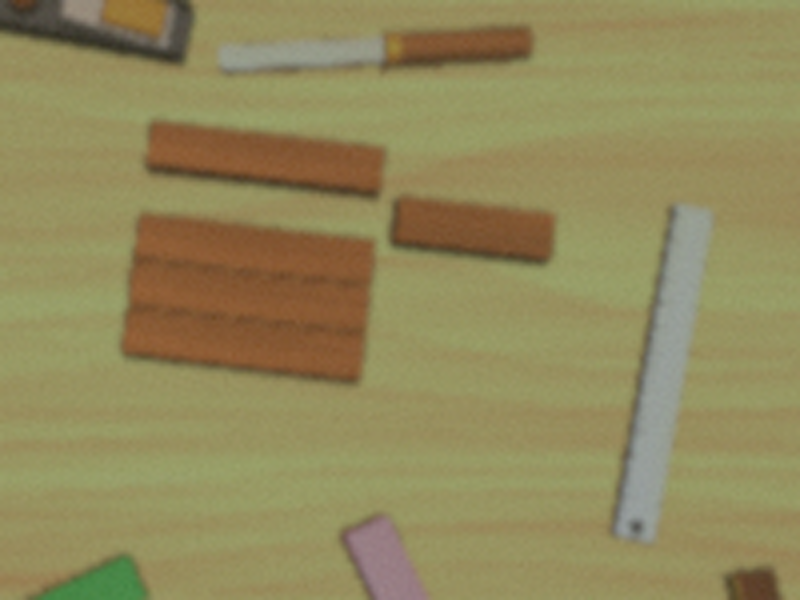

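Rail 2 is out at crop (473,230) and the long rails look untouched. I'll place it in the middle of the tray, then locate the straightedge.

```bash
python3 - <<'E'
from h import *
pick(slot(2,-72,0)[:2]); place(0,22)
t=snapshot("top"); print(blob(t,(335,120,440,240),12),read_state()["time"])
reach([500,-420,250],Q)
t=snapshot("top"); save(t,"pics/tr.png",(70,110,310,250),3.3)
E
```

```text
gap 35.77103401602569
tray [538.7 360.4] [169.7 257.4] [ 0.987 -0.161] 3733
gap 35.92300194432826
(((517.6480102539062, -356.1965026855469), (34.762699127197266, 263.4062805175781), 77.42707824707031), np.int32(979)) 61.6083
```

View pics/tr.png

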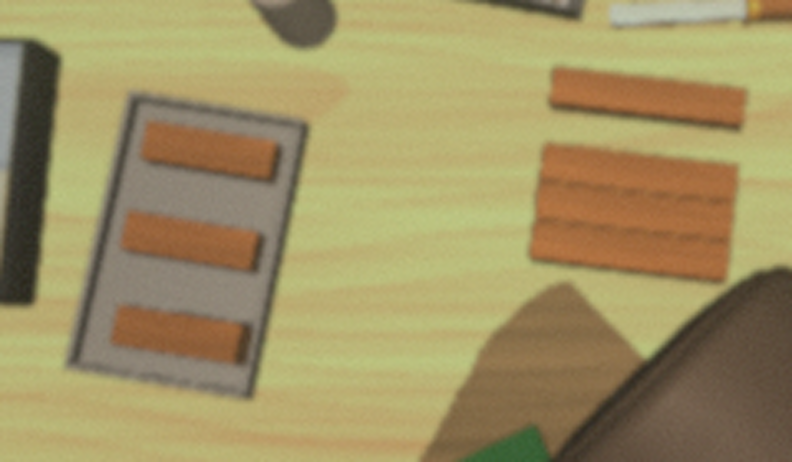

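All three short rails lie flat and side by side in the tray. Next is the straightedge.

```bash
cat >>h.py <<'E'
def qk(p,*ds):
    o=[(np.abs(np.array(solve_ik(p,down(d)))-J).max(),i) for i,d in enumerate(ds) if solve_ik(p,down(d)) is not None]
    return down(ds[min(o)[1]])
E
python3 - <<'E'
from h import *
p=[517.6,-356.2,100]; v=np.array([.218,.976]); g=slot(3,-70,100)
q=qk(p,v,-v); q2=qk(g,A) if q[0]*0==0 and np.allclose(q,down(v)) else qk(g,-A)
print(np.array(solve_ik(p,q)).round(2),np.array(solve_ik(g,q2)).round(2))
reach(p,q); line_to(p[:2]+[2.5],speed=80); gripper_close(); line_to(p[:2]+[40],speed=80)
print("gap",read_state()["finger_gap"])
line_to(g[:2]+[40],q2,speed=120); print("gap",read_state()["finger_gap"]); line_to(g[:2]+[3.5],speed=50); pause(.2); ungrasp(); line_to(g,speed=200)
reach([330,330,250],Q)
t=snapshot("top"); print(blob(t,(295,115,400,240),12),C+36.4*W-70*A,A,read_state()["time"]); save(t,"pics/se.png",(200,100,400,250),4)
E
```

```text
[-0.71  0.62  1.66 -0.    0.86 -2.06] [-0.44  0.62  1.68 -0.    0.85 -1.9 ]
gap 29.42544875352213
gap 29.343235958244048
(((588.3477783203125, -204.86740112304688), (34.666160583496094, 263.76513671875), 83.65483856201172), np.int32(959)) [ 587.79432275 -203.95046707] [0.1124946  0.99365234] 75.4667
```

View pics/se.png

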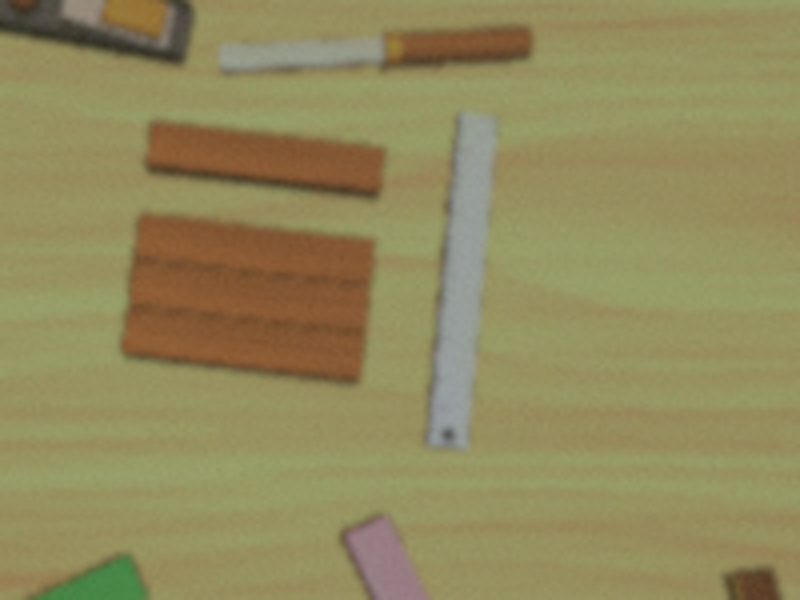

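The straightedge is at (588,-205), parallel to the row ends and about 55 mm away from them. I'll push it flush with both open fingertips.

```bash
python3 - <<'E'
from h import *
q=down(W)
g=lambda s,z:slot(3,s,z)
reach(g(-115,100),q); line_to(g(-115,3.5),speed=100); line_to(g(-52,3.5),speed=50)
for s in np.arange(-51,-36.5,1):
    line_to(g(s,3.5),speed=20); f=np.array(read_state()["wrist_force"])[:2]@A; print(s,round(f,2),end=" | ")
    if abs(f)>3.5 and s>-44: break
line_to(g(s-25,3.5),speed=60); line_to(g(s-25,120),speed=200); reach([330,330,250],Q)
t=snapshot("top"); save(t,"pics/f.png",(215,110,375,230),5); s=snapshot("side"); save(s,"pics/fs.png",(195,110,395,300),4)
print(read_state()["time"])
E
```

```text
-51.0 -1.3 | -50.0 -0.43 | -49.0 -0.19 | -48.0 -0.48 | -47.0 0.0 | -46.0 -0.73 | -45.0 -0.86 | -44.0 -0.98 | -43.0 -1.53 | -42.0 -1.13 | -41.0 -3.22 | -40.0 -4.64 | 86.8667
```

View pics/f.png

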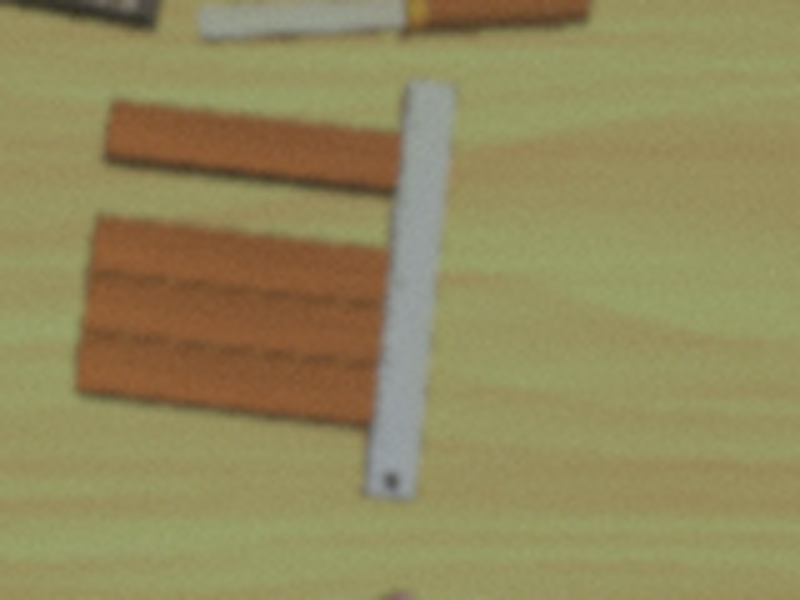

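View pics/fs.png

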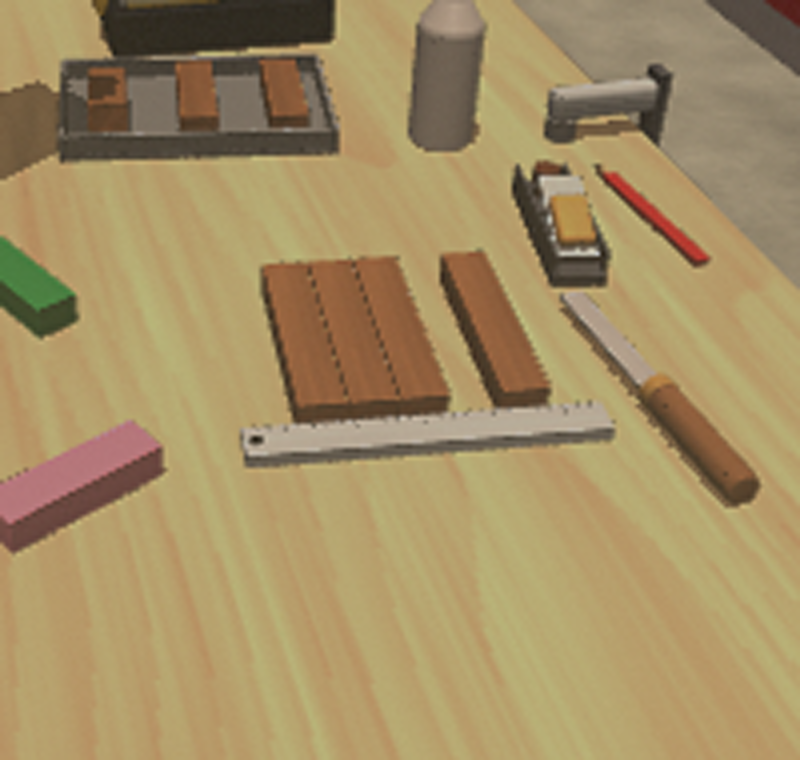

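Top view: the straightedge lies flush across all four long-rail ends. In the side view the nearest short rail's end face looks tall, so I'll check it for tilt with the arm out of the way.

```bash
python3 - <<'E'
from h import *
move_j([1.016,.491,1.559,0,1.092,-.106])
t=snapshot("top"); s=snapshot("side"); save(t,"pics/a.png",(85,130,170,235),5); save(s,"pics/b.png",(205,120,285,155),5)
a=cv2.imread("pics/a.png");b=cv2.imread("pics/b.png");o=np.zeros((525,825,3),np.uint8);o[:525,:425]=a;o[:175,425:825]=b
cv2.imwrite("pics/ab.png",o[:,:800])
E
```

```text
(no output)
```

View pics/ab.png

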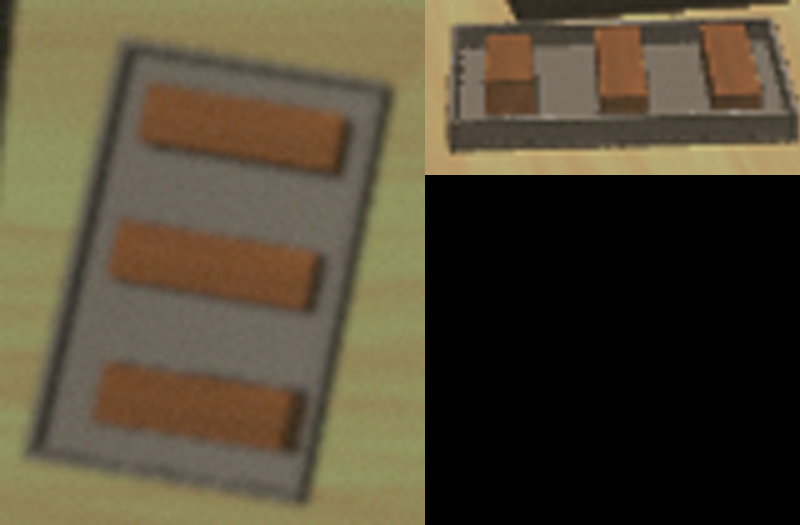

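```bash
python3 - <<'E'
from h import *
t=snapshot("top"); s=snapshot("side")
a=lambda u,v:((u+.5)/5-.5+85,(v+.5)/5-.5+130); b=lambda u,v:((u-425+.5)/5-.5+205,(v+.5)/5-.5+120)
for n,p,q in [("right far",a(291,388),b(533,79)),("right near",a(282,447),b(487,79)),("left far",a(107,363),b(530,36)),("left near",a(95,420),b(486,36)),
 ("mid right far",a(315,254),b(644,96)),("mid right near",a(304,308),b(599,96)),("mid left far",a(120,220),b(638,29)),("mid left near",a(110,275),b(596,30))]:
    P,e=tri(t,p,s,q); print(n,P.round(1),round(e,1))
print(solve_ik([455,375,14],down([.987,-.16])))
E
```

```text
right far [463.6 300.8  53.1] 1.1
right near [430.  303.5  55.2] 0.1
left far [480.2 415.2  31.9] 0.4
left near [446.4 419.4  33.3] 0.7
mid right far [545.2 296.7  32.5] 1.3
mid right near [512.5 301.3  33.8] 1.7
mid left far [566.2 413.8  30. ] 0.3
mid left near [532.9 417.2  30.8] 0.3
[ 5.77308251e-01  7.03903913e-01  1.81094298e+00 -4.44089210e-16
  6.26745762e-01  7.38017629e-01]
```

The check paid off. The near rail's right end sits on the tray wall, about 21 mm high, because I gripped it off-centre. I'll nudge that end inward, just above the wall, so it drops flat.

```bash
python3 - <<'E'
from h import *
t=snapshot("top"); c,X=tray(t); Y=np.array([-X[1],X[0]])
g=lambda y,z:[*(c-82*X+y*Y),z]
q=down(X); gripper_close()
reach(g(-110,100),q); line_to(g(-110,31.5),speed=120); line_to(g(-68,31.5),speed=40); print(read_state()["wrist_force"])
line_to(g(-80,31.5),speed=60); line_to(g(-80,120),speed=150)
move_j([1.016,.491,1.559,0,1.092,-.106])
t=snapshot("top"); s=snapshot("side"); tray(t); print(blob(t,(278,115,345,235),12))
save(t,"pics/a2.png",(85,130,170,235),5); save(s,"pics/b2.png",(205,120,285,155),5)
def br(s,box):
    a=s["img"][box[1]:box[3],box[0]:box[2]]; h=cv2.cvtColor(a,cv2.COLOR_RGB2HSV)
    m=((h[...,0]<14)&(h[...,1]>95)&(h[...,2]<200)).astype(np.uint8)
    n,l,st,ce=cv2.connectedComponentsWithStats(m)
    for i in range(1,n):
        if st[i,4]>30: print(st[i]+np.r_[box[:2],0,0,0])
br(t,(90,135,165,228)); br(s,(205,120,285,150)); print(read_state()["time"])
E
```

```text
tray [538.9 360.9] [168.3 258.4] [ 0.987 -0.159] 3131
[ 1.02990125  0.18669987 -0.41020176]
tray [538.9 360.8] [169.8 257.4] [ 0.987 -0.158] 3119
(((593.9859008789062, -148.7122802734375), (34.80220031738281, 265.219482421875), 83.58268737792969), np.int32(926))
[113 147  40  17 341]
[107 174  42  18 398]
[ 98 202  42  18 400]
[217 125  10  14 129]
[239 125  11  16 133]
[260 125  12  14 127]
95.3167
```

The picture budget is used up, so I'll check the nudged rail numerically against its predicted flat outline.

```bash
python3 - <<'E'
from h import *
import itertools
t=snapshot("top"); s=snapshot("side"); c=np.array([538.9,360.8]); X=np.array([.987,-.159]); Y=np.array([.159,.987])
for off in(-82,0,85):
  for tag,cy,lift in (("flat",2,0),("tilt",-8,21)):
    P=[np.r_[c+(off+i*18)*X+(cy+j*60)*Y,6+k*28+(lift if j<0 else 0)] for i,j,k in itertools.product((-1,1),(-1,1),(0,1))]
    for n,cm in(("top",t),("side",s)):
        u=np.array([px(cm,p) for p in P]); print(off,tag,n,u.min(0).round(1),u.max(0).round(1),end="; ")
    P=[px(s,np.r_[c+off*X+(cy-60)*Y,34+(lift)])]; print("edge row",P[0].round(1))
for col in(222,244,266): print(col,s["img"][122:146,col-1:col+2].mean(1)[:,0].round(0).astype(int).tolist())
E
```

```text
-82 flat top [ 97.2 200.3] [143.  219.8]; -82 flat side [216.9 124.3] [226.9 145.4]; edge row [221.8 138.5]
-82 tilt top [100.6 200.9] [144.3 219.9]; -82 tilt side [216.6 125.4] [226.8 141.6]; edge row [221.6 134.6]
0 flat top [103.5 173.2] [148.7 193. ]; 0 flat side [237.9 123.9] [248.9 144.8]; edge row [244.1 138. ]
0 tilt top [106.9 173.7] [150.1 192.6]; 0 tilt side [238. 125.] [249.1 141.1]; edge row [244.2 134.1]
85 flat top [110.  145.7] [154.5 165.8]; 85 flat side [259.1 123.5] [271.7 144.2]; edge row [266.9 137.4]
85 tilt top [113.3 146.2] [155.9 164.8]; 85 tilt side [259.3 124.5] [272.3 140.5]; edge row [267.4 133.5]
222 [109, 138, 129, 125, 138, 137, 136, 136, 137, 137, 136, 137, 138, 138, 138, 138, 138, 77, 80, 84, 87, 123, 71, 76]
244 [62, 155, 135, 119, 139, 136, 136, 136, 136, 136, 135, 135, 135, 135, 134, 134, 134, 92, 79, 82, 92, 101, 76, 74]
266 [191, 150, 83, 140, 137, 138, 136, 136, 136, 137, 135, 135, 134, 132, 132, 132, 132, 73, 77, 87, 144, 71, 75, 76]
```

The near rail's front edge is now at image row 139. That matches the two flat rails and the flat prediction of 138.5. The straightedge is square to the row and in contact.

```bash
python3 -c "
from workcell import *
print(hand_in())"
```

```text
the job is handed in; nothing more can be done
None
```

The job is handed in, with no verdict returned: by my last camera checks the three short rails lie flat on the tray floor, and the straightedge is flush against all four full-length rails, which I saw no sign of having moved.

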